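# Push the long blank out over the end of the gauging ledge

### The job

Two thin metal blanks lie on the raised ledge, one on each side of its low middle fence. With the fingertips, push the longer blank flat against the fence and along it towards the left-hand end of the ledge, until its end sticks out about 35 mm past the end of the ledge so that its edge can be gauged. Keep it flat and never lift it off the ledge, and leave the shorter blank and the things lying about where they are.

Things in the scene. Friction and masses are not known exactly. Their poses are not given: they have to be found in the camera images.
- ledge: Raised dark steel ledge, fixed: 184 (x) x 320 (y) mm, flat top 40 mm above the worktop. Origin: centre of its underside. y axis lengthways to its left-hand end as the robot sees it, x away from the robot; turned up to 0.25 rad. A fence 10 mm wide, standing 10 mm above the top, runs its full length along the middle (x -5 to +5 mm). All other edges of the top are open.
- ledge_end (a point): Middle of the top edge of the ledge's left-hand end (160 mm along the ledge's y axis from its origin, 40 mm up). The blank is to overhang this edge.
- long_blank_center (a point): Centre (half-way up) of the longer blank: loose flat aluminium plate 60 (x) x 130 (y) x 7 mm, about 0.15 kg, a 7 mm hole near each end. Lies flat on the ledge on the near or the far side of the fence (varies), 8 to 17 mm clear of it and a little turned. Its y axis is its length and points roughly to the left-hand end of the ledge.
- long_blank_lead (a point): Middle of the left-hand end face of the longer blank (65 mm along its y axis from its centre, half-way up its thickness).
- short_blank_center (a point): Centre (half-way up) of the shorter blank: the same plate but 60 x 90 x 7 mm. Lies in the lane on the other side of the fence; to be left alone.
- micrometer: Micrometer, 54 x 130 x 16 mm, lying on the worktop beyond the left-hand end of the ledge; bystander. Origin at the centre of its underside.
- flange_nut_1: Dark flanged hexagon nut, 24 mm across, 14 mm high, on the worktop on the robot's side of the ledge; bystander. Origin at the centre of its underside.
- flange_nut_2: A second such nut beside it; bystander. Origin at the centre of its underside.
- hex_key_1: Dark L-shaped hex key, 36 x 104 x 8 mm, flat on the worktop on the robot's side of the ledge; bystander. Origin at the centre of its underside.
- layout_tin: Round blue tin, 66 mm across, 37 mm high, on the worktop to the right; bystander. Origin at the centre of its underside.
- setup_block_1: Steel block with holes, 51 x 76 x 25 mm, on the worktop to the right; bystander. Origin at the centre of its underside.
- long_blank: The longer blank itself; origin at the centre of its underside, same axes as its centre point.

How it is judged:
At the end, for the whole second after the job is handed in: The longer blank lies still and flat on the ledge, its end 25 to 45 mm past the left-hand end, its side against the fence (centre at most 39 mm from the middle line, 35 being contact; in line within 0.05 rad); the shorter blank moved less than 10 mm (y of long_blank_lead in the frame of ledge between 0.185 and 0.205 m and x of long_blank_center in the frame of ledge between -0.039 and 0.039 m and angle between the y axis of long_blank_center and the y axis of ledge, either way round below 0.05 rad and z of long_blank_center in the frame of ledge between 0.041 and 0.046 m and linear speed of long_blank below 0.01 m/s and distance of short_blank_center from where it was at the start of the episode below 0.01 m); the robot touches nothing.
It fails at once if the longer blank is lifted or tipped off the ledge (z of long_blank_center in the frame of ledge above 0.049 m or z of long_blank_center in the frame of ledge below 0.037 m or angle between long_blank_center's own z axis and vertical above 0.12 rad).
It fails at once if the shorter blank is shifted or lifted by 10 mm (distance of short_blank_center from where it was at the start of the episode above 0.01 m).
It fails at once if a bystander is moved by 20 mm (distance of any of micrometer, flange_nut_1, flange_nut_2, hex_key_1, layout_tin, setup_block_1 from where it was at the start of the episode above 0.02 m).
It also fails if it takes over 45 s, if anything falls off the work surface, if the arm or the gripper's body presses on something with over 40 N, if the wrist force passes 120 N, or if a joint passes its speed limit or range.

### The arm

A 6-joint arm with a two-finger parallel gripper is mounted at the origin on a cart in front of the work surface, level with it; the furniture and walls round the work are solid. World frame = base frame: x ahead of the robot, y to its left, z up, the work surface at z = 0. Lengths are in m, angles in rad, forces in N, time in s.
With the tool pointing down it reaches from about 0.275 to 0.775 m from the base axis. Payload 14.6 kg.
Tool frame: the origin (TCP) lies at the centre of the arm's flange, where the gripper is bolted on; the fingertips stand 173 mm ahead of it and the grasp point (between the pads) lies 155 mm ahead of it; z points along the fingers, y is the line along which they close (so a half turn about z gives the same grasp; the last joint's range is limited). The gripper opens to 85 mm and grips with 20 to 120 N. Pads are 22 mm wide; open, the fingers measure 114 mm over their backs; the gripper's body (76 mm by 85 mm) begins 54 mm behind the grasp point. The pads swing forward as they close: fully open they stand 13 mm farther back than shut.
Start: joints at [-1.381, 0.263, -0.048, 1.259, 0, 1.415], TCP at [0.177, -0.494, 0.405] pointing down, gripper open.
Joint ranges: [-2.65, 2.65], [-0.89, 1.7], [-1.18, 1.37], [-2.13, 2.11], [-1.35, 1.29], [-3.14, 3.14]. Speed limits (rad/s): [1.89, 1.89, 2.57, 2.79, 3.14, 3.14].

### API

Orientations are given as a unit quaternion [w, x, y, z].
In Python, from cell import ctrl gives the robot as it stands.
- The arm moves only by the tool send_rows, never from a script. Its argument "commands" is a list of rows, each a list of 4 numbers: the shift along the tool's x, y, z in m, then the turn about the tool's z in rad. In form: [[dx, dy, dz, yaw], ...]. A call has exactly 10 rows; each row is the pose to reach, as a shift and turn from the pose commanded when the call began, along the tool's axes at that moment; what a row does not reach only later rows make up. A row lasts 1/10 s, in which the tool goes at most 50 mm and 8.59 degrees, less where a joint would pass 70% of its speed; a pose out of reach is approached as far as the arm can. A call with a gripper value outside its range is refused whole. "gripper" is the finger opening in m, from 0 to 0.0854, set as the call begins (left out, the last holds). The fingers move at their own pace and stop on an object; "force" is the grip in N (left out, the last holds). Time passes only in rows, so rows that repeat a pose let the fingers close, or fill a call up. It gives the time, the measured TCP pose, the force, the opening and the grip force at its end, in the units of the state.
- ctrl.get_state(): the state, without advancing time (a new reading comes with each control period).
- ctrl.capture(name): name is "side" or "top"; returns a dict with "frame" (400x640x3 uint8, red, green, blue), "vertical_fov" (degrees; the focal length in pixels is half the picture's height over the tangent of half this angle, whatever the lens; pixels are square), "cx", "cy" (the principal point, pixels), "extrinsics" (4x4, takes a point from world to camera coordinates). Camera axes: x right, y up, looking along -z (the intrinsics and any distortion apply to the point x, -y, -z); pixel columns grow to the right and rows downward; lengths in m; the calibration is good to about 2 mm. A picture is of the moment at which its call begins. There is no depth.
- ctrl.finish_job(): hands the job in; it is judged then, once.
The state is a dict: "time": time; "joint_pos": joint angles; "dq": joint speeds; "effort": joint torques, N m; "position": TCP position; "tool_rot": TCP orientation; "ft_force": force on the tool from outside, world axes, zero at the start; "moment": the same for the moment, N m; "finger_gap": finger opening in m; "grasp_force": force on a finger pad.
Only numpy, scipy, OpenCV 4.12 (cv2) and the standard library are available. Lean on these libraries where they do the work, as an engineer would, in place of code of your own. Each camera call takes 0.05 s, during which the arm holds its last target. There are 200 camera calls.

## Working session

There is one attempt and no reset: what is moved stays moved. The work goes in short steps, Python scripts to look and compute and a tool call to move; the robot and the scene stay as the last step left them, time stands still between calls to the robot, and variables do not carry over. Pictures are saved under pics/ and viewed, at most 10 in all, crops included, and the job is handed in when it is done.

Besides the shell and the picture viewer there is one more tool, called after "Call:" as a command line: name --pt "numbers of a row" for each row, then --argument value for the rest. send_rows: Moves the arm, as the interface text tells. Its arguments: {"type":"object","properties":{"commands":{"type":"array","items":{"type":"array","items":{"type":"number"}}},"gripper":{"type":"number"},"force":{"type":"number"}},"required":["commands"]}

```bash
mkdir -p pics
cat > h.py <<'E'
import numpy as np, cv2, sys
from cell import ctrl
def cap(n,f=None):
    c=ctrl.capture(n)
    if f: cv2.imwrite('pics/'+f,c['frame'][:,:,::-1])
    return c
def ray(c,u,v,z):
    f=200/np.tan(np.radians(c['vertical_fov'])/2)
    E=np.array(c['extrinsics']);R,t=E[:3,:3],E[:3,3]
    d=R.T@np.array([(u-c['cx'])/f,-(v-c['cy'])/f,-1]);o=-R.T@t
    return o+d*(z-o[2])/d[2]
def proj(c,p):
    f=200/np.tan(np.radians(c['vertical_fov'])/2)
    E=np.array(c['extrinsics']);q=E[:3,:3]@p+E[:3,3]
    return c['cx']+f*q[0]/-q[2], c['cy']+f*q[1]/q[2]
E
python3 - <<'E'
from h import *
for n in('top','side'):
    c=cap(n,n+'0.png'); print(n,{k:v for k,v in c.items() if k!='frame'})
s=ctrl.get_state();print(s)
E
```

```text
top {'vertical_fov': 56.84665523562476, 'cx': 321.0694537777345, 'cy': 197.30901388428535, 'extrinsics': array([[-0.02783131, -0.99945933,  0.01750608, -0.03357714],
       [ 0.99495461, -0.02600867,  0.09689624, -0.49667491],
       [-0.09638854,  0.02011451,  0.99514052, -0.94362886],
       [ 0.        ,  0.        ,  0.        ,  1.        ]])}
side {'vertical_fov': 55.062316749121564, 'cx': 326.07348079104247, 'cy': 201.57111071006926, 'extrinsics': array([[ 0.97498515, -0.22190989, -0.01264772, -0.50169981],
       [ 0.11866664,  0.47157224,  0.87380653, -0.09578141],
       [-0.187942  , -0.85344925,  0.48610923, -0.99261414],
       [ 0.        ,  0.        ,  0.        ,  1.        ]])}
{'time': 0.1, 'joint_pos': array([-1.38131191e+00,  2.63511672e-01, -4.88441802e-02,  1.25940392e+00,
        1.83557402e-06,  1.41548786e+00]), 'dq': array([ 0.00047422, -0.00224047,  0.00110743,  0.00066087, -0.00104958,
       -0.00151994]), 'effort': array([ 2.96794286e-03, -6.38578320e+01,  3.85064292e+01,  1.01004264e-02,
       -1.47238006e-04,  1.78659894e-05]), 'position': array([ 0.17742914, -0.49403743,  0.40426489]), 'tool_rot': array([-4.81670016e-04,  9.85176387e-01,  1.71543739e-01, -7.31364613e-06]), 'ft_force': array([-0.44712386,  0.73791984, -0.56276685]), 'moment': array([-0.00927663,  0.04262384,  0.03395624]), 'grasp_force': 0.0, 'finger_gap': 0.08540063073366021}
```

View pics/top0.png

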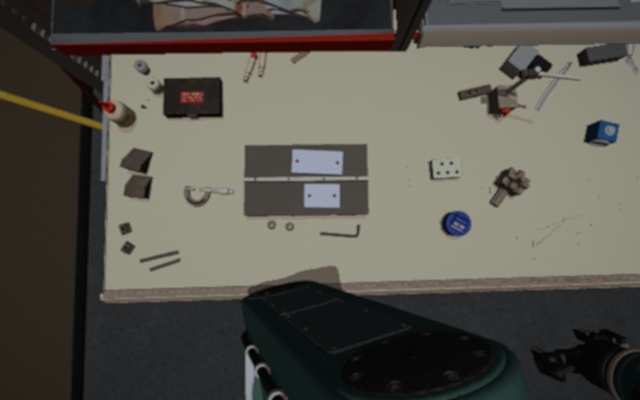

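View pics/side0.png

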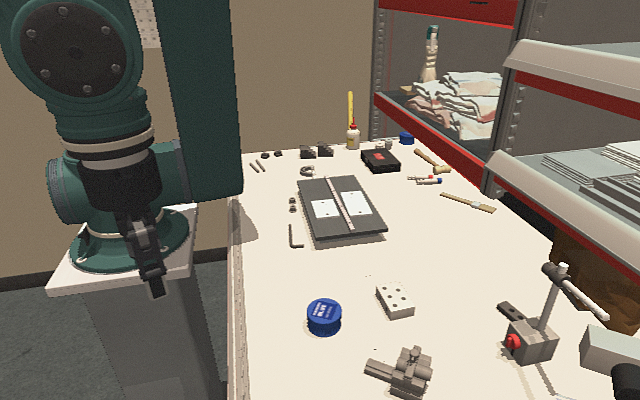

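The top view shows the ledge at about (244–369, 145–216) with the fence near row 179. The long blank is on the far side (291–343, 150–175), and the short blank is on the near side (304–340, 184–208). The side view agrees.

```bash
cat >> h.py <<'E'
def corners(cnt): return cv2.boxPoints(cv2.minAreaRect(cnt))
def blanks(c,roi=(225,130,385,230),S=8):
    x0,y0,x1,y1=roi
    g=cv2.cvtColor(c['frame'],cv2.COLOR_RGB2HSV)[y0:y1,x0:x1]
    return g
def rect_world(c,pts,z):
    # pts: contour px -> world plane, min area rect; returns centre, sizes, angle of long axis from +y
    P=np.array([ray(c,u,v,z)[:2] for u,v in pts])
    (cx,cy),(w,h),a=cv2.minAreaRect((P*1000).astype(np.float32))
    b=cv2.boxPoints(((cx,cy),(w,h),a)); e=[b[1]-b[0],b[2]-b[1]]; l=max(e,key=np.linalg.norm)
    if l[1]<0:l=-l
    return np.array([cx,cy])/1000,sorted([w,h]),np.arctan2(-l[0],l[1])
def find(c,roi,thr,dark,z,amin,S=6):
    x0,y0,x1,y1=roi
    im=cv2.cvtColor(c['frame'],cv2.COLOR_RGB2GRAY)[y0:y1,x0:x1]
    im=cv2.resize(im,None,fx=S,fy=S,interpolation=cv2.INTER_CUBIC)
    m=((im<thr) if dark else (im>thr)).astype(np.uint8)
    out=[]
    for k in cv2.findContours(m,cv2.RETR_LIST,cv2.CHAIN_APPROX_NONE)[0]:
        if cv2.contourArea(k)<amin*S*S: continue
        p=(k[:,0]+.5)/S-.5+[x0,y0]
        out.append((cv2.boundingRect(k),)+rect_world(c,p,z))
    return out
E
python3 - <<'E'
from h import *
c=cap('top')
g=cv2.cvtColor(c['frame'],cv2.COLOR_RGB2GRAY)
print(g[140:222:1,260]);print(g[140:222,318]); print(g[160,236:380])
for o in find(c,(225,130,385,225),145,True,.04,500):print('ledge',o)
for o in find(c,(250,147,364,213),130,False,.047,300):print('blank',o)
f=c['frame'][125:235,220:390]
cv2.imwrite('pics/crop.png',cv2.resize(f[:,:,::-1],None,fx=4.5,fy=4.5,interpolation=cv2.INTER_CUBIC))
E
```

```text
[149 150 150 149 134 101  74  68  66  66  67  67  68  67  68  68  68  68
  68  67  66  67  66  65  65  66  66  66  67  67  67  67  68  67  67  68
  82 116 142 148 126  82  56  63  67  67  64  65  67  66  67  68  66  67
  67  65  67  66  68  67  67  67  67  68  67  67  68  67  68  67  67  68
  69  69  62  66  95 124 133 140 146 149]
[149 150 149 140 114  83  67  65  66  83 119 150 161 160 160 160 159 160
 161 160 160 160 160 161 160 160 160 160 160 160 161 159 152 122  82  72
 105 140 150 140 111  70  66 101 139 157 161 161 160 160 160 160 160 160
 160 160 160 161 160 160 160 160 160 159 162 161 144 109  78  69  68  68
  70  70  75  95 122 135 139 146 150 149]
[149 150 149 149 150 150 150 145 123  87  67  65  67  66  66  67  66  66
  66  66  66  67  67  67  66  67  66  67  66  66  67  66  66  66  67  68
  67  67  67  67  66  67  67  67  68  67  67  68  67  68  67  67  66  66
  69  93 129 154 155 133 102  93 118 144 157 161 160 160 160 160 160 160
 160 160 160 160 160 160 160 160 161 160 160 160 160 159 161 160 160 160
 160 160 160 160 160 160 160 160 160 156 150 147 151 157 161 156 130  91
  69  69  70  70  69  70  69  70  70  70  70  70  69  69  69  70  70  69
  70  69  69  71  90 122 145 151 150 150 150 149 150 150 149 149 149 150]
ledge ((479, 327, 207, 135), array([ 0.49947595, -0.04820084]), [57.92820739746094, 88.76819610595703], np.float32(-0.026569119))
ledge ((403, 120, 301, 143), array([ 0.58793701, -0.03845681]), [58.7378044128418, 129.27703857421875], np.float32(-0.06736016))
ledge ((105, 77, 768, 493), array([ 0.53263721, -0.00840887]), [212.12606811523438, 328.0909423828125], np.float32(-0.0123179965))
blank ((327, 224, 210, 138), array([ 0.4985538 , -0.04784875]), [58.78654098510742, 89.38168334960938], np.float32(-0.026584813))
blank ((251, 16, 305, 147), array([ 0.58671869, -0.0382593 ]), [59.444156646728516, 129.6441650390625], np.float32(-0.06678221))
```

View pics/crop.png

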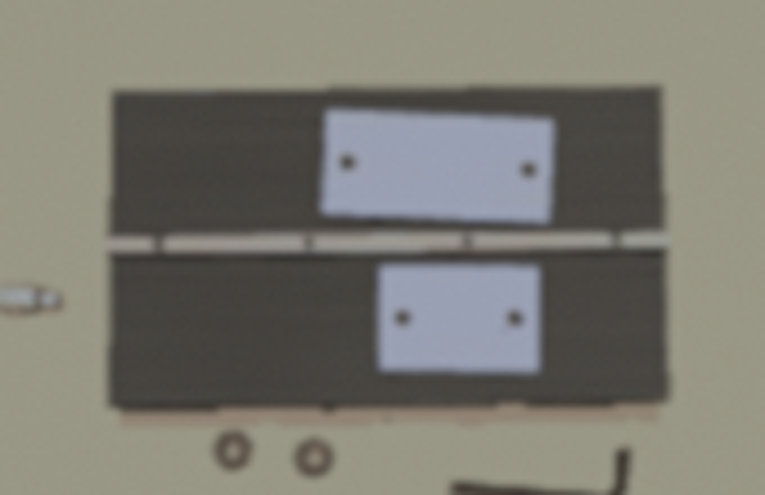

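The crop confirms the layout. The fence runs from crop (107,244) to (667,239), and the long blank is on the far side with its left end turned away from the fence. Next I'll measure the fence line and its ends.

Run:
```python
from h import *
c=cap('top')
g=cv2.cvtColor(c['frame'],cv2.COLOR_RGB2GRAY).astype(float)
pts=[]
for u in range(250,364,3):
    col=g[174:186,u]; w=np.clip(col-85,0,None)
    # peak region around row 178.7
    r=np.arange(174,186); k=(abs(r-178.7)<3.2); pts.append(ray(c,u,(w*r*k).sum()/(w*k).sum(),.05)[:2])
pts=np.array(pts); k=np.polyfit(pts[:,1],pts[:,0],1); print('fence x=',k,'res',np.std(pts[:,0]-np.polyval(k,pts[:,1])))
def edge(row,lo,hi,t):
    s=g[row,lo:hi]-t; i=np.where(s[:-1]*s[1:]<0)[0][0]; return lo+i+s[i]/(s[i]-s[i+1])
for row in (155,165,172,190,200,207):
    L=ray(c,edge(row,238,252,108),row,.04);R=ray(c,edge(row,360,376,108),row,.04);print(row,L[:2],R[:2],np.linalg.norm(L-R))
th=np.arctan(-k[0]); print('theta',th)
```

```text
fence x= [0.01559072 0.54334911] res 0.0001575384117984527
155 [0.60962492 0.14935666] [ 0.60196354 -0.16863324] 0.31808217903395253
165 [0.58330835 0.14957884] [ 0.57550502 -0.16787251] 0.3175472343919038
172 [0.56500524 0.15116634] [ 0.55704156 -0.16838675] 0.3196523125008197
190 [0.51814935 0.15116217] [ 0.50993118 -0.16749347] 0.3187615950349019
200 [0.49231453 0.15136086] [ 0.48396704 -0.16640543] 0.31787591055165015
207 [0.47434105 0.15264188] [ 0.46585113 -0.16649005] 0.3192448383092311
theta -0.015589457269352293
```

```bash
cat >> h.py <<'E'
from scipy.spatial.transform import Rotation as Ro
TH=-0.0156; C=np.array([.5432,-.0085])
ex=np.array([np.cos(TH),np.sin(TH)]);ey=np.array([-np.sin(TH),np.cos(TH)])
def Lw(xl,yl): return C+xl*ex+yl*ey
def wL(p): d=np.array(p[:2])-C; return np.array([d@ex,d@ey])
def go(xl,yl,z,head=np.pi+TH):
    s=ctrl.get_state(); q=s['tool_rot']; R=Ro.from_quat([q[1],q[2],q[3],q[0]]).as_matrix()
    d=np.r_[Lw(xl,yl),z]-s['position']; h=np.arctan2(R[1,0],R[0,0])
    print('now L',wL(s['position']).round(4),'z',s['position'][2].round(4),'head',round(h,4),'gap',s['finger_gap'],'F',s['ft_force'].round(1),'q',s['joint_pos'].round(2),'t',s['time'])
    print('move tool',(R.T@d).round(4),'yaw',round(h-head,4))
E
python3 -c "
from h import *
go(.108,-.03,.30)"
```

```text
now L [-0.3581 -0.4912] z 0.4044 head 0.3448 gap 0.08540771148648418 F [0.4 0.4 0.4] q [-1.38  0.26 -0.05  1.26 -0.    1.42] t 0.2
move tool [ 0.5988 -0.2671  0.1046] yaw -2.7812
```

Call:
send_rows --pt "0.03 -0.0134 0 -0.14" --pt "0.06 -0.0268 0 -0.28" --pt "0.09 -0.04 0 -0.42" --pt "0.12 -0.0535 0 -0.56" --pt "0.15 -0.067 0 -0.7" --pt "0.18 -0.08 0 -0.84" --pt "0.21 -0.0937 0 -0.98" --pt "0.24 -0.107 0 -1.12" --pt "0.27 -0.12 0 -1.26" --pt "0.3 -0.134 0 -1.4" --gripper 0

```text
time: 1.2
position: [0.4153, -0.2655, 0.4046]
tool_rot: [-0.0, 0.641, 0.768, -0.0]
ft_force: [-1.0, -0.7, -0.2]
finger_gap: 0.0003
grasp_force: 0.0
```

```bash
python3 -c "
from h import *
go(.108,-.03,.30)"
```

```text
now L [-0.1238 -0.259 ] z 0.4046 head 1.7505 gap 0.0002595488171809819 F [-1.  -0.7 -0.2] q [-0.73  0.21 -0.12  1.24 -0.    0.66] t 1.2
move tool [0.1796 0.2719 0.1046] yaw -1.3754
```

Call:
send_rows --pt "0.018 0.027 0.0 -0.1375" --pt "0.036 0.054 0.0 -0.275" --pt "0.054 0.081 0.01 -0.4125" --pt "0.072 0.109 0.02 -0.55" --pt "0.09 0.136 0.035 -0.6875" --pt "0.108 0.163 0.05 -0.825" --pt "0.126 0.19 0.065 -0.963" --pt "0.144 0.217 0.08 -1.1" --pt "0.162 0.245 0.092 -1.238" --pt "0.18 0.272 0.104 -1.375"

```text
time: 2.2
position: [0.6521, -0.0411, 0.2998]
tool_rot: [-0.0, 0.008, 1.0, 0.0]
ft_force: [-0.5, -0.1, 1.1]
finger_gap: 0.0
grasp_force: 0.0
```

```bash
python3 -c "
from h import *
c=cap('side','s1.png')
cv2.imwrite('pics/s1.png',cv2.resize(c['frame'][130:270,240:440,::-1],None,fx=4,fy=4,interpolation=cv2.INTER_CUBIC))
go(.108,-.03,.217)"
```

```text
now L [ 0.1114 -0.0281] z 0.2975 head 3.1364 gap -0.00015578134687199209 F [-3.5  3.6 -4.1] q [-0.18  0.53  0.09  1.13  0.   -0.18] t 2.25
move tool [ 0.0033 -0.002   0.0805] yaw 0.0104
```

View pics/s1.png

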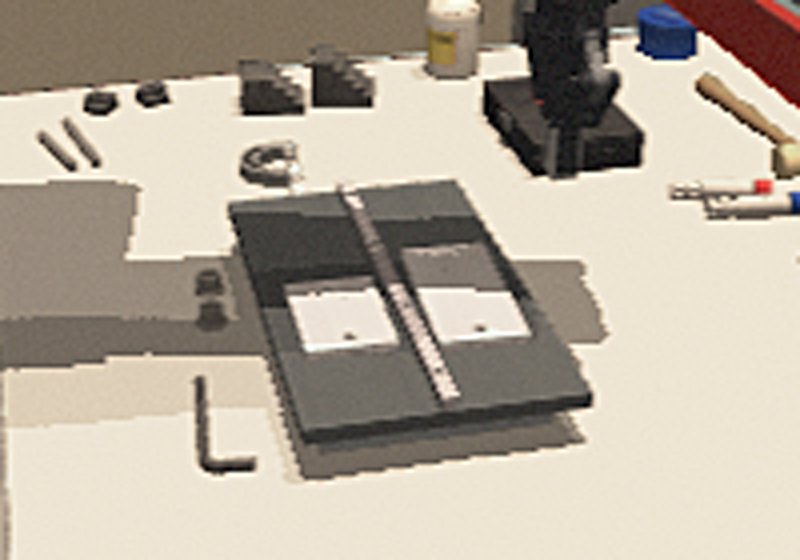

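The picture shows the closed fingertips at crop (565,175), which is full-frame (381,174). They hang beyond and above the far edge, clear of the blank. I'll check that against the projection after descending.

Call:
send_rows --pt "0 0 0.008 0.01" --pt "0 0 0.016 0.01" --pt "0 0 0.025 0.01" --pt "0 0 0.035 0.01" --pt "0 0 0.045 0.01" --pt "0 0 0.055 0.01" --pt "0 0 0.065 0.01" --pt "0 0 0.075 0.01" --pt "0 0 0.083 0.01" --pt "0 0 0.083 0.01"

```text
time: 3.25
position: [0.6509, -0.0421, 0.2164]
tool_rot: [-0.001, 0.016, 1.0, 0.0]
ft_force: [-0.6, -0.2, 0.4]
finger_gap: 0.0003
grasp_force: 0.0
```

```bash
python3 -c "
from h import *
c=cap('side','s2.png')
go(.078,-.03,.2160)
p=ctrl.get_state()['position']-[0,0,.173];print(p,proj(c,p),proj(c,p+[-.011,.015,0]),proj(c,p+[-.011,-.015,0]))
cv2.imwrite('pics/s2.png',cv2.resize(c['frame'][160:260,290:410,::-1],None,fx=6,fy=6,interpolation=cv2.INTER_CUBIC))
"
```

```text
now L [ 0.1084 -0.032 ] z 0.2172 head 3.1099 gap -8.872203216003896e-06 F [-0.3  0.3  0.6] q [-0.19  0.58 -0.05  0.94  0.   -0.16] t 3.3
move tool [0.0305 0.0015 0.0012] yaw -0.0161
[ 0.65112862 -0.04216325  0.04415782] (np.float64(377.57047927226756), np.float64(201.50282876459949)) (np.float64(372.00549330066127), np.float64(199.4317585021186)) (np.float64(375.58317117319757), np.float64(204.58517079899335))
```

View pics/s2.png

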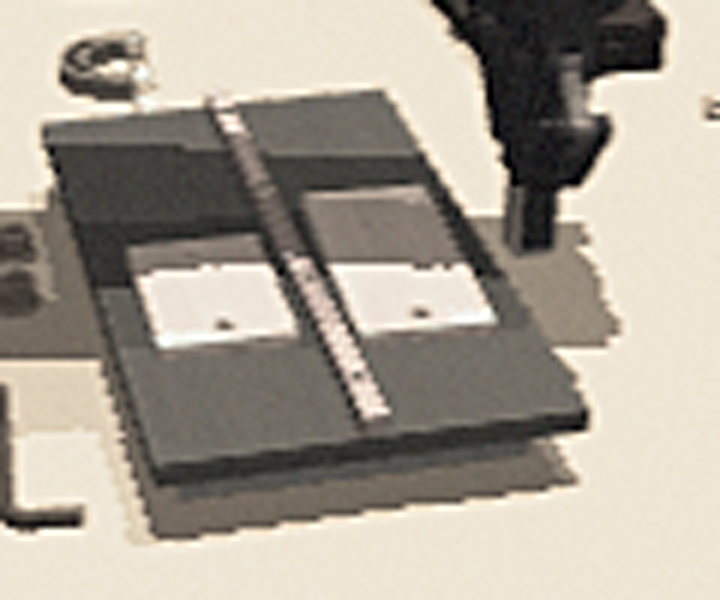

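The fingertips are at crop (530,247), full-frame (378,201), against a prediction of (377.6,201.5). So the tip height is right and they stand just beyond the far edge, next to the blank's middle. Now I'll push towards the fence.

Call:
send_rows --pt "0.003 0.001 0.0015 -0.016" --pt "0.006 0.001 0.0015 -0.016" --pt "0.009 0.001 0.0015 -0.016" --pt "0.012 0.001 0.0015 -0.016" --pt "0.015 0.001 0.0015 -0.016" --pt "0.018 0.001 0.0015 -0.016" --pt "0.021 0.001 0.0015 -0.016" --pt "0.024 0.001 0.0015 -0.016" --pt "0.027 0.001 0.0015 -0.016" --pt "0.029 0.001 0.0015 -0.016"

```text
time: 4.3
position: [0.6221, -0.0403, 0.2163]
tool_rot: [0.0, 0.008, 1.0, -0.0]
ft_force: [1.0, -0.2, 0.2]
finger_gap: 0.0003
grasp_force: 0.5
```

```bash
cat >> h.py <<'E'
def meas():
    c=cap('top')
    for o in find(c,(225,147,364,213),130,False,.047,300):
        if o[2][0]>25: print('blank L',wL(o[1]).round(4),'size',np.round(o[2],1),'rel',round(float(o[3])-TH,4))
E
python3 -c "
from h import *
meas()
go(.074,-.03,.2155)"
```

```text
now L [ 0.0792 -0.0306] z 0.2162 head 3.1258 gap -0.00014078507933085372 F [ 0.2 -0.3 -0.1] q [-0.2   0.54 -0.14  0.9   0.   -0.18] t 4.35
move tool [0.0052 0.0006 0.0007] yaw -0.0002
```

Call:
send_rows --pt "0.001 0 0 0" --pt "0.002 0 0 0" --pt "0.003 0 0 0" --pt "0.0035 0 0 0" --pt "0.004 0 0 0" --pt "0.0045 0 0 0" --pt "0.005 0 0 0" --pt "0.0055 0 0 0" --pt "0.006 0 0 0" --pt "0.006 0 0 0"

```text
time: 5.35
position: [0.6178, -0.0402, 0.217]
tool_rot: [0.002, 0.008, 1.0, 0.0]
ft_force: [11.8, 3.4, -0.9]
finger_gap: -0.0004
grasp_force: 6.2
```

```bash
python3 -c "
from h import *
go(.074,-.03,.2155)
c=cap('side','s3.png')
cv2.imwrite('pics/s3.png',cv2.resize(c['frame'][160:260,290:410,::-1],None,fx=6,fy=6,interpolation=cv2.INTER_CUBIC))
"
```

```text
now L [ 0.0751 -0.0306] z 0.217 head 3.126 gap -0.0003976675367246621 F [11.8  3.4 -0.9] q [-0.2   0.53 -0.15  0.89  0.   -0.18] t 5.35
move tool [0.0011 0.0006 0.0015] yaw 0.0
```

View pics/s3.png

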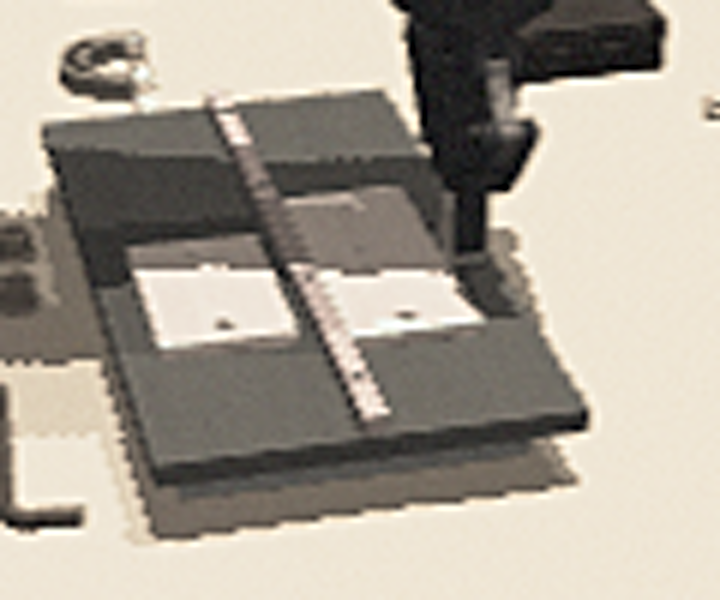

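The blank now lies against the fence: its side meets the fence line in the crop around (290–350, 200–335), and the contact force is 12 N. I'll back off, lift, and move behind its right-hand end.

Call:
send_rows --pt "-0.006 0 0 0" --pt "-0.015 0 0 0" --pt "-0.015 0 -0.015 0" --pt "-0.015 0 -0.03 0" --pt "-0.01 -0.02 -0.032 0" --pt "0.0 -0.04 -0.032 0" --pt "0.01 -0.06 -0.032 0" --pt "0.02 -0.08 -0.032 0" --pt "0.03 -0.1 -0.032 0" --pt "0.036 -0.104 -0.032 0"

```text
time: 6.4
position: [0.5782, -0.1453, 0.2479]
tool_rot: [-0.0, 0.009, 1.0, -0.0]
ft_force: [-0.2, 1.0, 0.0]
finger_gap: -0.0002
grasp_force: 0.0
```

```bash
python3 -c "
from h import *
meas()
go(.038,-.135,.2155)"
```

```text
blank L [0.0308 0.0413] size [ 72.2 174.6] rel -0.0084
blank L [-0.0002  0.1699] size [ 75.2 171.3] rel 1.5837
now L [ 0.0366 -0.1358] z 0.248 head 3.1241 gap -0.00017215224725218912 F [-0.1 -0.1 -0.2] q [-0.38  0.47 -0.17  0.94 -0.   -0.36] t 6.45
move tool [-0.0014  0.0008  0.0325] yaw -0.0019
```

Call:
send_rows --pt "0 0 0.008 0" --pt "0 0 0.016 0" --pt "0 0 0.024 0" --pt "0 0 0.03 0" --pt "0 0 0.0325 0" --pt "0 0 0.0325 0" --pt "0 0.003 0.0325 0" --pt "0 0.007 0.0325 0" --pt "0 0.012 0.0325 0" --pt "0 0.016 0.0325 0"

```text
time: 7.45
position: [0.5789, -0.1271, 0.2159]
tool_rot: [0.0, 0.008, 1.0, -0.0]
ft_force: [-0.6, -0.8, 0.2]
finger_gap: -0.0003
grasp_force: 0.0
```

Call:
send_rows --pt "0 0.005 0 0" --pt "0 0.01 0 0" --pt "0 0.015 0 0" --pt "0 0.02 0 0" --pt "0 0.025 0 0" --pt "0 0.03 0 0" --pt "0 0.035 0 0" --pt "0 0.04 0 0" --pt "0 0.045 0 0" --pt "0 0.05 0 0"

```text
time: 8.45
position: [0.5797, -0.0772, 0.2157]
tool_rot: [0.0, 0.008, 1.0, -0.0]
ft_force: [-0.1, -1.0, -0.1]
finger_gap: 0.0001
grasp_force: 0.6
```

```bash
python3 -c "
from h import *
c=cap('top')
go(.038,.04,.2155)
cv2.imwrite('pics/t4.png',cv2.resize(c['frame'][125:235,220:390,::-1],None,fx=4.5,fy=4.5,interpolation=cv2.INTER_CUBIC))
"
```

```text
now L [ 0.0375 -0.0676] z 0.2157 head 3.1262 gap -2.0481634143354967e-05 F [-0.7  1.2 -0.1] q [-0.27  0.48 -0.25  0.84  0.   -0.26] t 8.5
move tool [-0.0005  0.1076  0.0002] yaw 0.0002
```

View pics/t4.png

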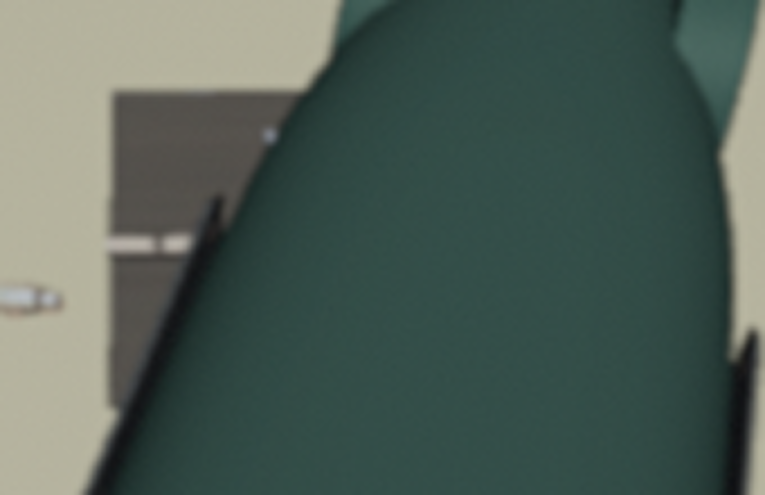

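The top view is mostly hidden by the arm. The blank's far lead corner shows at crop (265,130), full-frame (278.9,153.9), so it is moving along. I'll keep pushing.

Call:
send_rows --pt "0 0.006 0 0" --pt "0 0.012 0 0" --pt "0 0.018 0 0" --pt "0 0.024 0 0" --pt "0 0.03 0 0" --pt "0 0.036 0 0" --pt "0 0.042 0 0" --pt "0 0.048 0 0" --pt "0 0.054 0 0" --pt "0 0.06 0 0"

```text
time: 9.5
position: [0.5806, -0.0171, 0.2157]
tool_rot: [-0.0, 0.008, 1.0, -0.0]
ft_force: [-0.2, -1.2, -0.6]
finger_gap: -0.0001
grasp_force: 0.6
```

```bash
python3 -c "
from h import *
c=cap('top')
print('earlier corner',wL(ray(c,278.9,153.9,.047)))
go(.038,.03,.2155)
c=cap('side')
cv2.imwrite('pics/s5.png',cv2.resize(c['frame'][160:260,290:410,::-1],None,fx=6,fy=6,interpolation=cv2.INTER_CUBIC))
for p in((.065,.195),(.005,.195)): print(proj(c,np.r_[Lw(*p),.047]))
"
```

```text
earlier corner [0.06457636 0.06875495]
now L [ 0.0375 -0.0074] z 0.2157 head 3.1263 gap -7.719071924735948e-05 F [0.  0.4 0. ] q [-0.17  0.48 -0.26  0.84  0.   -0.15] t 9.55
move tool [-0.0005  0.0374  0.0002] yaw 0.0003
(np.float64(342.27814716086596), np.float64(169.07172367486442))
(np.float64(324.14148017606516), np.float64(170.8743876118708))
```

View pics/s5.png

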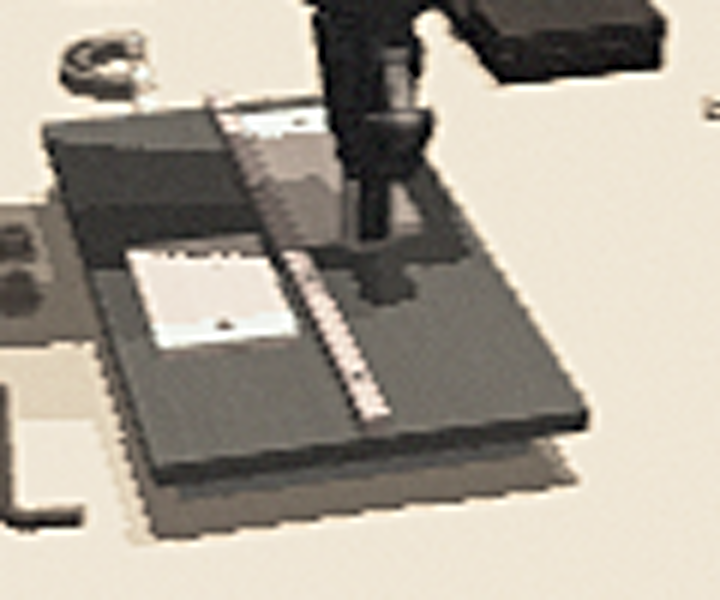

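The side view shows the blank flush along the fence, with its lead end at about crop rows 103–110, almost at the ledge end. The tips are behind it at crop (370,240). I'll push another 55 mm and then measure.

Call:
send_rows --pt "0 0.006 0 0" --pt "0 0.012 0 0" --pt "0 0.018 0 0" --pt "0 0.024 0 0" --pt "0 0.03 0 0" --pt "0 0.036 0 0" --pt "0 0.042 0 0" --pt "0 0.048 0 0" --pt "0 0.053 0 0" --pt "0 0.055 0 0"

```text
time: 10.6
position: [0.5815, 0.0379, 0.2157]
tool_rot: [-0.0, 0.008, 1.0, 0.0]
ft_force: [-0.2, -0.3, -0.1]
finger_gap: 0.0
grasp_force: 0.5
```

Call:
send_rows --pt "0 -0.003 0 0" --pt "0 -0.012 0 0" --pt "0 -0.025 -0.01 0" --pt "0 -0.05 -0.03 0" --pt "0 -0.08 -0.06 0" --pt "0 -0.115 -0.07 0" --pt "0 -0.15 -0.07 0" --pt "0 -0.185 -0.07 0" --pt "0 -0.22 -0.07 0" --pt "0 -0.24 -0.07 0"

```text
time: 11.6
position: [0.5771, -0.2061, 0.2864]
tool_rot: [0.0, 0.009, 1.0, -0.0]
ft_force: [-0.3, -0.3, 0.3]
finger_gap: 0.0001
grasp_force: 0.0
```

```bash
python3 -c "
from h import *
c=cap('top')
go(.038,.03,.2155)
cv2.imwrite('pics/t6.png',cv2.resize(c['frame'][125:235,220:390,::-1],None,fx=4.5,fy=4.5,interpolation=cv2.INTER_CUBIC))
"
```

```text
now L [ 0.0371 -0.1986] z 0.2862 head 3.1223 gap 5.4451274515014674e-05 F [-0.4 -2.9 -0.3] q [-0.48  0.47 -0.06  1.05 -0.   -0.46] t 11.65
move tool [0.     0.2287 0.0704] yaw -0.0037
```

View pics/t6.png

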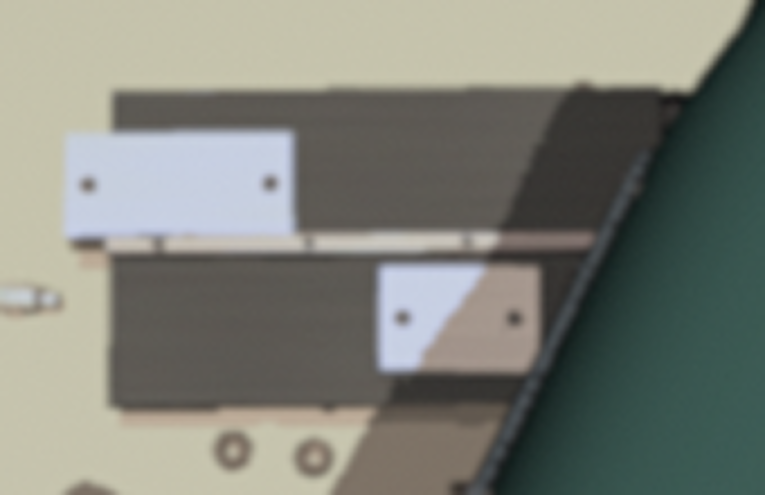

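The top view shows the long blank overhanging the left end (crop 65–294, 130–236), apparently flush with the fence, and the short blank has not moved. Next I'll measure it using a colour mask.

```bash
cat >> h.py <<'E'
def meas2():
    c=cap('top');S=6;x0,y0,x1,y1=225,130,345,215
    im=cv2.resize(c['frame'][y0:y1,x0:x1],None,fx=S,fy=S,interpolation=cv2.INTER_CUBIC).astype(int)
    m=((im[:,:,2]-im[:,:,0])>-4).astype(np.uint8)*(im[:,:,2]>125).astype(np.uint8)
    for k in cv2.findContours(m,cv2.RETR_EXTERNAL,cv2.CHAIN_APPROX_NONE)[0]:
        if cv2.contourArea(k)<300*S*S: continue
        o=rect_world(c,(k[:,0]+.5)/S-.5+[x0,y0],.047)
        w=wL(o[1]);print('L',w.round(4),'size',np.round(o[2],1),'rel',round(float(o[3])-TH,4),'lead',(w[1]+.065).round(4))
E
python3 -c "
from h import *
meas2()"
```

```text
Traceback (most recent call last):
  File "h.py", line 60, in meas2
    w=wL(o[1]);print('L',w.round(4),'size',np.round(o[2],1),'rel',round(float(o[3])-TH,4),'lead',(w[1]+.065).round(4))
                                                                              ~^^^
IndexError: tuple index out of range
```

```bash
sed -i 's/wL(o\[1\]);print(.L.,w.round(4),.size.,np.round(o\[2\],1),.rel.,round(float(o\[3\])/wL(o[0]);print("L",w.round(4),"size",np.round(o[1],1),"rel",round(float(o[2])/' h.py; python3 -c "
from h import *
meas2()"
```

```text
L [-0.0434 -0.0242] size [62.9 63. ] rel 1.561 lead 0.0408
L [0.035  0.1183] size [ 64.4 133.9] rel 0.0048 lead 0.1833
```

Call:
send_rows --pt "0 0.02 0 0" --pt "0 0.055 0 0" --pt "0 0.09 0 0" --pt "0 0.125 0 0" --pt "0 0.16 0.01 0" --pt "0 0.19 0.03 0" --pt "0 0.21 0.05 0" --pt "0 0.212 0.063 0" --pt "0 0.212 0.07 0" --pt "0 0.212 0.07 0"

```text
time: 12.75
position: [0.5805, 0.0104, 0.2153]
tool_rot: [-0.001, 0.007, 1.0, 0.0]
ft_force: [0.2, -0.3, 0.6]
finger_gap: -0.0004
grasp_force: 0.0
```

```bash
python3 -c "
from h import *
go(.038,.059,.2155)"
```

```text
now L [0.037  0.0195] z 0.2153 head 3.127 gap -0.000372091726300564 F [ 0.2 -0.3  0.6] q [-0.12  0.48 -0.26  0.84  0.   -0.11] t 12.75
move tool [-0.0011  0.0395 -0.0002] yaw 0.001
```

Call:
send_rows --pt "0 0.005 0 0" --pt "0 0.01 0 0" --pt "0 0.015 0 0" --pt "0 0.02 0 0" --pt "0 0.025 0 0" --pt "0 0.029 0 0" --pt "0 0.033 0 0" --pt "0 0.036 0 0" --pt "0 0.038 0 0" --pt "0 0.039 0 0"

```text
time: 13.75
position: [0.5817, 0.0484, 0.2157]
tool_rot: [0.0, 0.008, 1.0, -0.0]
ft_force: [0.1, -2.8, 1.2]
finger_gap: 0.0001
grasp_force: 1.1
```

Call:
send_rows --pt "0 -0.003 0 0" --pt "0 -0.012 0 0" --pt "0 -0.025 -0.01 0" --pt "0 -0.05 -0.03 0" --pt "0 -0.08 -0.06 0" --pt "0 -0.115 -0.07 0" --pt "0 -0.15 -0.07 0" --pt "0 -0.185 -0.07 0" --pt "0 -0.22 -0.07 0" --pt "0 -0.24 -0.07 0"

```text
time: 14.75
position: [0.5773, -0.1951, 0.2864]
tool_rot: [0.0, 0.009, 1.0, -0.0]
ft_force: [0.8, 1.3, -0.6]
finger_gap: 0.0
grasp_force: 0.0
```

```bash
python3 -c "
from h import *
meas2()
c=cap('top'); g=cv2.cvtColor(c['frame'],cv2.COLOR_RGB2GRAY).astype(float)
for row in (192,200,207):
    s=g[row,238:252]-108; i=np.where(s[:-1]*s[1:]<0)[0][0]; print('end y_l',wL(ray(c,238+i+s[i]/(s[i]-s[i+1]),row,.04)))
cv2.imwrite('pics/t7.png',cv2.resize(c['frame'][125:235,220:390,::-1],None,fx=4.5,fy=4.5,interpolation=cv2.INTER_CUBIC))
go(0,0,.3)"
```

```text
L [-0.0432 -0.0191] size [52.6 62.6] rel 1.561 lead 0.0459
L [0.0351 0.1287] size [ 64.6 133.8] rel 0.0117 lead 0.1937
end y_l [-0.03274111  0.15677335]
end y_l [-0.05339739  0.1567612 ]
end y_l [-0.07138933  0.15777088]
now L [ 0.0371 -0.186 ] z 0.2862 head 3.1223 gap 0.0002473358856379584 F [ 0.3 -0.7 -0.3] q [-0.46  0.46 -0.07  1.04 -0.   -0.44] t 14.85
move tool [ 0.0378  0.1859 -0.0139] yaw -0.0037
```

View pics/t7.png

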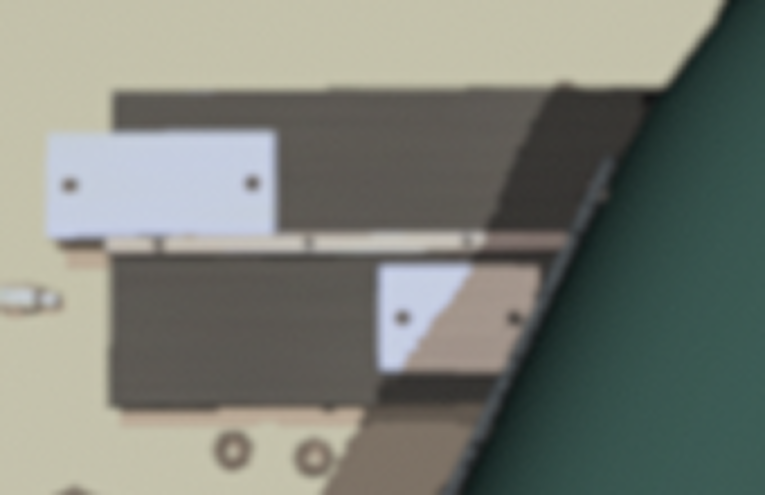

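The long blank overhangs by about 35 mm (lead edge at crop column 47, ledge end at column 111). It is flush with the fence and in line, and the short blank is in place.

```bash
python3 -c "
from h import *
print(ctrl.finish_job())"
```

```text
the job is handed in; nothing more can be done
None
```

I handed the job in at about 15 s: the longer blank lies against the fence with its end about 35 mm past the ledge's left-hand end (measured from the top camera), the shorter blank looks unmoved, and the arm is clear; no verdict was returned.

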